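Fish the screw pot out from under the riser with the trigger reacher

ROBOT

A 7-joint arm with a two-finger parallel gripper is mounted at the origin on the work surface. World frame = base frame: x ahead of the robot, y to its left, z up, the work surface at z = 0. Lengths are in mm, angles in degrees, forces in N, time in s.
With the tool pointing down it reaches from about 375 to 925 mm from the base axis. Payload 3.1 kg.
Tool frame: the origin (TCP) lies at the very end of the fingers, on their centre line; the grasp point (between the pads) lies 19 mm behind it (hold_point_z is the distance from the TCP to the grasp point, in mm); z points along the fingers, y is the direction in which the jaws open and shut (so a half turn about z gives the same grasp; the last joint's range is limited). The gripper opens to 85 mm and grips with 20 to 120 N. Pads are 22 mm wide; open, the fingers measure 114 mm over their backs; the gripper's body (76 mm by 85 mm) begins 54 mm behind the grasp point. The pads swing forward as they close: fully open they stand 13 mm farther back than shut.
Start: joints at [-80.317, 21.939, 2.515, 91.553, -1.026, 66.532, -2.859], TCP at [171.347, 627.011, 231.269] pointing down, gripper open.
Joint ranges: [-149.38, 149.38], [-23.57, 123.04], [-84.95, 90], [0, 143.3], [-89.99, 269.99], [3.08, 112.72], [-163.45, 163.45]. Speed limits (degrees/s): [159.86, 159.86, 180, 180, 180, 180, 180].

INTERFACE

Orientations are given as [roll, pitch, yaw] about the fixed x, y, z axes, in that order (R = Rz(yaw) Ry(pitch) Rx(roll)).
In Python, from workcell import get_state, read_camera, camera_model, close_job, spot_in, place_of, hold_point_z gives the robot as it stands.
- The arm moves only by the tool move_arm, never from a script. Its argument "steps" is a list of rows, each an object with "slide": the shift along the world's x, y, z in mm, a list of three; "rot": the turn, a rotation vector about the world's x, y, z in degrees, a list of three; "claw": the closure, from 0 (fully open) to 1 (shut). A call has 1 to 10 rows; each row shifts and turns the commanded pose from where the row before left it; what a row does not reach is not made up. A row lasts 1/10 s, in which the tool goes at most 50 mm and 8.59 degrees, less where a joint would pass 70% of its speed; a pose out of reach is approached as far as the arm can. A call with a gripper value outside its range is refused whole. The fingers move at their own pace and stop on an object; "force" is the grip in N (left out, the last holds). Time passes only in rows, so rows that do not move let the fingers close. It gives the time, the measured TCP pose, the force and the opening at its end, in the units of the state.
- get_state(): the state, without advancing time (a new reading comes with each control period).
- read_camera(name): name is "side" or "top" or "wrist"; returns the picture (420x560x3 uint8, red, green, blue); there is no depth.
- camera_model(name): a dict with "fov_y" (degrees; the focal length in pixels is half the picture's height over the tangent of half this angle, whatever the lens; pixels are square), "cx", "cy" (the principal point, pixels), "dist" ([k1, k2, p1, p2, k3] as OpenCV has them; the pictures are not rectified), "world_from_camera" (4x4, takes a point from camera to world coordinates). Camera axes: x right, y down, z forward; pixel columns grow to the right and rows downward; lengths in mm; the calibration is good to about 2 mm. A picture is of the moment at which its call begins: read the wrist's pose just before it. camera_model takes no time and is no camera call; for the wrist camera it gives the pose at the moment of the call.
- close_job(): hands the job in, once; it reports no verdict.
Trained networks look in the newest picture that a camera, given by its name, has taken for a name from the list of things; names that differ only in an ending like _2 or _b are one class to them, and where a whole thing is asked for, a point or a joint stands for the part that bears it (a point fixed in the world has none). Each returns a list of dicts, best first, with "confidence" (0 to 1); they miss things now and then, are a little off and sometimes report something else, mostly with a low value. They report only what shows in the picture. A call takes as long as a camera call. They do not tell look-alikes from the thing itself.
- spot_in(label, camera): "xyz" ([x, y, z] in mm, in world coordinates, good to about 4 mm: the middle of the surface that is visible of it).
- place_of(label, camera): "xyz" ([x, y, z] in mm, in world coordinates, good to about 4 mm: a listed point, or the origin of a listed thing).
The state is a dict: "clock": time; "joint_positions": joint angles; "joint_velocities": joint speeds; "joint_torque": joint torques, N m; "tool_pos": TCP position; "tcp_rot": TCP orientation; "contact_force": force on the tool from outside, world axes, zero at the start; "moment": the same for the moment, N m; "finger_gap": opening from 0.0 (shut) to 1.0 (fully open).
Only numpy, scipy, OpenCV 4.12 (cv2) and the standard library are available. Lean on these libraries where they do the work, as an engineer would, in place of code of your own. Each camera call takes 0.05 s, during which the arm holds its last target. There are 200 camera calls.

TASK

The orange-lidded screw pot has slid under the clear riser shelf. Take the trigger reacher by its grip and trigger, reach in under the front edge, squeeze the trigger so the jaws pinch the pot gently but firmly, and draw it out held in the jaws onto the open mat, standing upright about 5 cm clear of the front edge. Then let it go, back the jaws off it and leave the reacher lying on the mat in front of the shelf, without disturbing the blue-lidded pot or anything else on the bench.

Things in the scene. Friction and masses are not known exactly. Their poses are not given: they have to be found in the camera images.
- riser: Clear acrylic riser shelf, fixed: see-through plate with pale blue edges, 240 deep (x) by 360 wide (y) mm, its top 63 mm high, on four 16 mm round legs at x +-106, y +-166 mm; gap under it 55 mm. Origin on the mat under its centre; x points inwards from the open front edge, which is at x = -120 mm. Tape rolls and a flat parts box up to 27 mm tall stay on its rear (x above 55 mm)
- pot: The screw pot to fetch: round, 32 mm diameter, 24 mm tall, grey-white with an orange lid, about 50 g (35 to 70). It stands under the riser, 80 to 125 mm behind the front edge. Origin at the centre of its underside. Thin-walled: a pinch of 3 to 6 N from each jaw holds it well, above 8 N it cracks
- pot_blue: A like pot with a blue lid, also under the riser, at least 70 mm beside the orange one; leave it alone. Origin at the centre of its underside
- reacher: Trigger reacher, loose, 290 mm long, 34 mm high, 0.25 kg, lying flat on the mat, on which it slides easily. x runs along its tube to the jaws, z up; origin on the mat under the tube. The black pistol grip (flat back face at x = -28 mm, 34 mm tall) stands out along -y to y = -107 mm; ahead of it is the orange trigger lever, pivoted at x 16, y 8 mm. Left alone, a spring opens the jaws
- reacher_grip (a point): Where to squeeze grip and trigger together along reacher x: reacher x 2, y -50 mm, 20 mm above the mat, 25 mm free beside. The trigger's flat pad (10 mm wide, z 3 to 31 mm) stands 44 to 62 mm ahead of the grip's back at rest (its cord setting differs each time, and is not shown by any pose). Return spring: 8 N to start, 0.16 N per mm, 18 mm travel
- reacher_mouth (a point): Centre between the jaw pads, reacher x 242, y 0 mm, 14 mm above the mat; stand the pot here to pinch it. Pads 40 mm long (x 222 to 262), 24 mm tall. Jaw opening 49 mm at rest, less 1.55 mm per mm of trigger: a 32 mm thing is met after about 11 mm. Open jaws measure up to 76 mm outside; head front at x 192 mm
- jaw_l: Left jaw (reacher +y): steel arm with black rubber pad; origin on its pivot at reacher x 182, y 11, z 15 mm. Force needed at the trigger: the spring's, plus rubbing (1 to 5 N, more if the reacher is pressed on the mat), plus 1.55 times one jaw's force. Once the jaws are on a thing it climbs steeply, about 7 N per mm of trigger: 6 N of climb gives about 4 N at each jaw
- jaw_r: Right jaw (reacher -y), as the left; origin on its pivot at reacher x 182, y -11, z 15 mm
- phone: Opened phone lying on the mat, 148 x 72 x 8 mm, origin under its centre; leave alone
- screen: Loose black phone screen lying on the mat, 146 x 70 x 5 mm, origin under its centre; leave alone
- tweezers: Dark steel tweezers, 130 mm long, origin under the middle; leave alone
- bitcase: Black case of driver bits, 85 x 145 x 31 mm with bits, origin under its centre; leave alone
- driver: Blue precision screwdriver, 142 mm long, lying; origin near its middle; leave alone
Not all that is in view belongs to the job. What is shaped like the pot but green or turquoise is not meant.

How it is judged:
By the outcome, as a careful person would: the job done as asked, in the order asked, and still so for the second after the job is handed in, with the robot touching nothing.
It also fails if it takes over 72 s, if anything falls off the work surface, if the arm or the gripper's body presses on something with over 40 N, if the wrist force passes 120 N, or if a joint passes its speed limit or range.

## Working session

There is one attempt and no reset: what is moved stays moved. The work goes in short steps, Python scripts to look and compute and a tool call to move; the robot and the scene stay as the last step left them, time stands still between calls to the robot, and variables do not carry over. Pictures are saved under pics/ and viewed, about 8 in all and at most 12, crops included, and the job is handed in when it is done.

Besides the shell and the picture viewer there is one more tool, called as name([rows], argument=value, ...), one row to a line, values as JSON. move_arm: Moves the arm, as the interface text tells. Its arguments: {"type":"object","properties":{"steps":{"type":"array","items":{"type":"object","properties":{"slide":{"type":"array","items":{"type":"number"}},"rot":{"type":"array","items":{"type":"number"}},"claw":{"type":"number"}}}},"force":{"type":"number"}},"required":["steps"]}

```bash
mkdir -p pics; cat > h.py <<'E'
import numpy as np, cv2
from workcell import *
def snap(n,f,crop=None,s=1):
    im=read_camera(n)
    o=cv2.cvtColor(im,cv2.COLOR_RGB2BGR)
    if crop: x0,y0,x1,y1=crop; o=o[y0:y1,x0:x1]
    cv2.imwrite('pics/'+f,cv2.resize(o,None,fx=s,fy=s,interpolation=cv2.INTER_CUBIC))
    return im
def K(m): 
    f=210/np.tan(np.radians(m['fov_y']/2)); return np.array([[f,0,m['cx']],[0,f,m['cy']],[0,0,1.]])
def px2w(m,uv,z):
    p=cv2.undistortPoints(np.array([[uv]],float),K(m),np.array(m['dist'],float))[0,0]
    T=np.array(m['world_from_camera']); d=T[:3,:3]@[p[0],p[1],1]; o=T[:3,3]
    return o+d*(z-o[2])/d[2]
def w2px(m,P):
    T=np.linalg.inv(np.array(m['world_from_camera']))
    return cv2.projectPoints(np.array(P,float).reshape(-1,3),cv2.Rodrigues(T[:3,:3])[0],T[:3,3],K(m),np.array(m['dist'],float))[0].reshape(-1,2)
E
python3 - <<'E'
from h import *
a=snap('top','top0.png');b=snap('side','side0.png')
cv2.imwrite('pics/both.png',cv2.resize(cv2.cvtColor(np.vstack([a,b]),cv2.COLOR_RGB2BGR),(560,840))) 
for l in ['riser','pot','pot_blue','reacher','reacher_grip','reacher_mouth','jaw_l','jaw_r','phone','screen','tweezers','bitcase','driver']:
    for c in ['top','side']:
        print(l,c,[(np.round(d['xyz']).tolist(),round(d['confidence'],2)) for d in place_of(l,c)[:3]])
s=get_state();print(s['clock'],s['tool_pos'],s['tcp_rot'],s['contact_force'],s['finger_gap'])
E
```

```text
riser top [([514.0, 27.0, 15.0], 0.57)]
riser side [([485.0, 277.0, -1.0], 0.71)]
pot top [([715.0, 382.0, -4.0], 0.74), ([547.0, 267.0, -2.0], 0.73), ([645.0, 118.0, 4.0], 0.41)]
pot side [([714.0, 380.0, -2.0], 0.61), ([649.0, 118.0, -0.0], 0.55), ([540.0, 268.0, -4.0], 0.5)]
pot_blue top [([445.0, 248.0, 2.0], 0.55), ([556.0, -552.0, -1.0], 0.43)]
pot_blue side [([618.0, -470.0, 1.0], 0.71), ([440.0, 247.0, 0.0], 0.5)]
reacher top [([449.0, -209.0, 4.0], 0.59)]
reacher side [([447.0, -207.0, 1.0], 0.86), ([439.0, 250.0, 2.0], 0.44)]
reacher_grip top [([497.0, -214.0, 20.0], 0.65)]
reacher_grip side [([493.0, -213.0, 21.0], 0.89)]
reacher_mouth top [([511.0, 29.0, 17.0], 0.75), ([548.0, 264.0, -1.0], 0.56)]
reacher_mouth side [([510.0, 28.0, 15.0], 0.78), ([505.0, -34.0, 15.0], 0.45)]
jaw_l top [([507.0, -32.0, 13.0], 0.55), ([482.0, -30.0, 16.0], 0.52)]
jaw_l side [([484.0, -25.0, 14.0], 0.64), ([500.0, -33.0, 17.0], 0.48)]
jaw_r top [([507.0, -32.0, 13.0], 0.55), ([482.0, -30.0, 16.0], 0.52)]
jaw_r side [([484.0, -25.0, 14.0], 0.64), ([500.0, -33.0, 17.0], 0.48)]
phone top [([622.0, -461.0, -0.0], 0.65)]
phone side [([617.0, -468.0, 2.0], 0.83)]
screen top [([382.0, -446.0, -5.0], 0.94), ([496.0, -215.0, 19.0], 0.65)]
screen side [([380.0, -443.0, -3.0], 0.91)]
tweezers top [([795.0, 28.0, -3.0], 0.61)]
tweezers side [([799.0, 33.0, -2.0], 0.63)]
bitcase top [([788.0, -151.0, 3.0], 0.76), ([447.0, 250.0, 3.0], 0.34)]
bitcase side [([786.0, -147.0, 5.0], 0.75)]
driver top [([558.0, -554.0, -1.0], 0.49)]
driver side [([555.0, -551.0, -1.0], 0.57)]
1.4 [171.36158086 626.99818766 231.26179126] [-1.79998071e+02 -1.39012343e-03  1.64714174e+02] [ 0.03357718 -1.11035741  0.88001039] 1.000256640880355
```

View pics/top0.png

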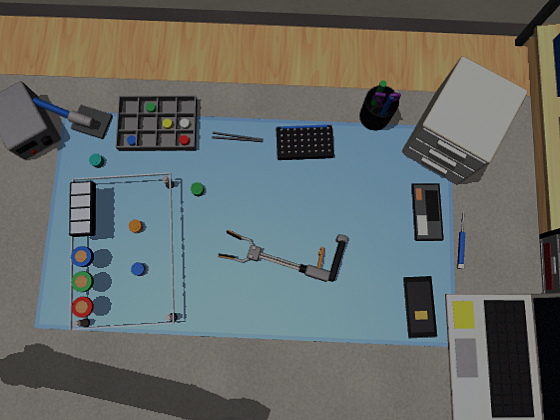

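View pics/side0.png

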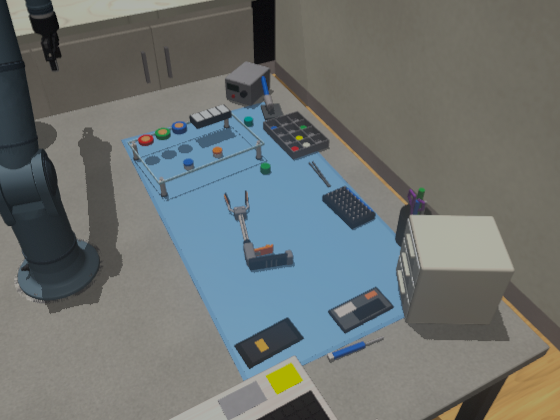

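Orange pot at (136,226). Look-alikes are green (197,188), turquoise (96,160), blue (138,269) and the tray's orange and red blobs. The riser and reacher need a closer crop.

```bash
python3 - <<'E'
from h import *
ims=np.mean([read_camera('top').astype(float) for _ in range(3)],0).astype(np.uint8)
np.save('top.npy',ims)
o=cv2.cvtColor(ims,cv2.COLOR_RGB2BGR)[165:335,60:355]
o=cv2.resize(o,None,fx=2.7,fy=2.7,interpolation=cv2.INTER_CUBIC)
cv2.imwrite('pics/crop.png',o)
m=camera_model('top')
hsv=cv2.cvtColor(ims,cv2.COLOR_RGB2HSV)
def cent(lo,hi,box):
    k=cv2.inRange(hsv,lo,hi);mm=np.zeros_like(k);x0,y0,x1,y1=box;mm[y0:y1,x0:x1]=k[y0:y1,x0:x1]
    M=cv2.moments(mm,True);return M['m10']/M['m00'],M['m01']/M['m00'],M['m00']
c=cent((5,120,100),(20,255,255),(120,212,152,242));print('orange',c,px2w(m,c[:2],24))
c=cent((100,180,80),(130,255,255),(125,255,152,285));print('blue',c,px2w(m,c[:2],24))
print(np.array(m['world_from_camera']).round(3))
for P in [(435,157,63),(435,157,0)]: print(w2px(m,P))
E
```

```text
orange (134.5, 225.5, 120.0) [544.84758902 262.3998145   24.        ]
blue (137.25833333333333, 268.53333333333336, 120.0) [439.74385346 245.24446153  24.        ]
[[ 4.300000e-02 -9.790000e-01  1.990000e-01  3.535850e+02]
 [-9.990000e-01 -4.300000e-02  5.000000e-03 -9.570300e+01]
 [ 3.000000e-03 -1.990000e-01 -9.800000e-01  1.252143e+03]
 [ 0.000000e+00  0.000000e+00  0.000000e+00  1.000000e+00]]
[[170.02627552 270.87477407]]
[[175.28506658 272.87156327]]
```

View pics/crop.png

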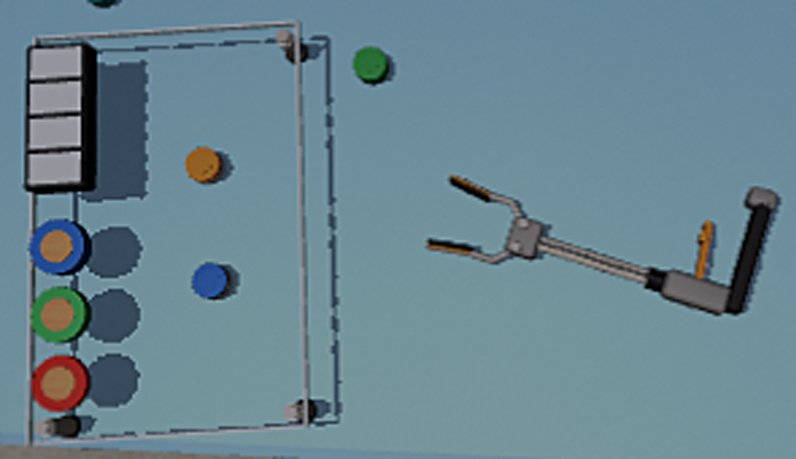

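```bash
python3 - <<'E'
from h import *
m=camera_model('top')
f=lambda u,v,z:px2w(m,(60+(u+.5)/2.7-.5,165+(v+.5)/2.7-.5),z)
P={k:f(*v) for k,v in dict(fr=(298,22,63),fl=(306,425,63),br=(36,38,63),bl=(31,442,63),jr=(450,180,25),jl=(428,243,25),t1=(540,243,20),t2=(648,276,20),head=(525,237,30),
 gb0=(743,311,30),gbk1=(776,212,30),gf0=(728,308,30),gf1=(752,208,30),trtip=(708,224,28),trbase=(702,275,28),hs1=(668,283,30),hs2=(722,300,30)).items()}
for k,v in P.items(): print(k,v.round(1))
ang=lambda a,b:np.degrees(np.arctan2(*(b-a)[1::-1]))
print('front',ang(P['fl'],P['fr']),'back',ang(P['bl'],P['br']),'tube',ang(P['t2'],P['t1']),'house',ang(P['hs2'],P['hs1']),'gripback',ang(P['gb0'],P['gbk1']))
jm=(P['jr']+P['jl'])/2;print('jawmid',jm, ang(P['hs2'],jm), 'jaws apart',np.linalg.norm(P['jr']-P['jl']))
print('len',np.linalg.norm(P['fr']-P['fl']),np.linalg.norm(P['fr']-P['br']))
print('pot top/side',[[d['xyz'] for d in spot_in('reacher_grip',c)[:1]] for c in('top','side')])
E
```

```text
fr [672.3 177.3  63. ]
fl [318.3 140.2  63. ]
br [647.1 412.6  63. ]
bl [293.4 373.4  63. ]
jr [540.1  35.   25. ]
jl [481.9  51.2  25. ]
t1 [486.9 -49.5  20. ]
t2 [ 461.4 -148.2   20. ]
head [490.7 -36.1  30. ]
gb0 [ 433.1 -233.3   30. ]
gbk1 [ 523.1 -261.2   30. ]
gf0 [ 435.2 -219.9   30. ]
gf1 [ 525.8 -239.5   30. ]
trtip [ 509.8 -200.3   28. ]
trbase [ 463.7 -196.2   28. ]
hs1 [ 455.1 -165.8   30. ]
hs2 [ 442.1 -214.4   30. ]
front 5.975393960624959 back 6.334863657381492 tube 75.50751396396784 house 75.00602753748252 gripback -17.22220680151234
jawmid [511.04915337  43.09780415  25.        ] 75.00485904706291 jaws apart 60.405296324834495
len 355.95713962846526 236.69610604397852
pot top/side [[[479.5, -166.0, 27.2]], [[480.1, -199.0, 29.7]]]
```

move_arm([
  {"slide": [28,-33,0],"rot": [0,0,0.6],"claw": 0},
  {"slide": [28,-33,0]},
  {"slide": [28,-33,0]},
  {"slide": [28,-33,0]},
  {"slide": [28,-33,0]},
  {"slide": [28,-33,0]},
  {"slide": [28,-33,0]},
  {"slide": [28,-33,0]},
  {"slide": [28,-33,0]},
  {"slide": [27,-33,0]},
], force=20)

```text
invalid input at $.steps[1]: expected keys slide, rot, claw
```

move_arm([
  {"slide": [5,-48,-5]},
  {"slide": [5,-48,-5]},
  {"slide": [5,-48,-5]},
  {"slide": [5,-48,-5]},
  {"slide": [5,-48,-5]},
  {"slide": [5,-48,-5]},
  {"slide": [5,-48,-5]},
  {"slide": [5,-48,-5]},
  {"slide": [4,-48,-5]},
  {"slide": [0,-48,-5]},
])

```text
invalid input at $.steps[0]: expected keys slide, rot, claw
```

move_arm([
  {"slide": [28,-33,0],"rot": [0,0,0.6],"claw": 0},
  {"slide": [28,-33,0],"rot": [0,0,0],"claw": 0},
  {"slide": [28,-33,0],"rot": [0,0,0],"claw": 0},
  {"slide": [28,-33,0],"rot": [0,0,0],"claw": 0},
  {"slide": [28,-33,0],"rot": [0,0,0],"claw": 0},
  {"slide": [28,-33,0],"rot": [0,0,0],"claw": 0},
  {"slide": [28,-33,0],"rot": [0,0,0],"claw": 0},
  {"slide": [28,-33,0],"rot": [0,0,0],"claw": 0},
  {"slide": [28,-33,0],"rot": [0,0,0],"claw": 0},
  {"slide": [27,-33,0],"rot": [0,0,0],"claw": 0},
], force=20)

```text
clock: 2.65
tool_pos: [451.5, 295.6, 231.7]
tcp_rot: [180.0, 0.0, 165.3]
contact_force: [0.1, 1.1, -0.5]
finger_gap: 0.995
```

move_arm([
  {"slide": [5,-48,-5],"rot": [0,0,0],"claw": 0},
  {"slide": [5,-48,-5],"rot": [0,0,0],"claw": 0},
  {"slide": [5,-48,-5],"rot": [0,0,0],"claw": 0},
  {"slide": [5,-48,-5],"rot": [0,0,0],"claw": 0},
  {"slide": [5,-48,-5],"rot": [0,0,0],"claw": 0},
  {"slide": [5,-48,-5],"rot": [0,0,0],"claw": 0},
  {"slide": [5,-48,-5],"rot": [0,0,0],"claw": 0},
  {"slide": [5,-48,-5],"rot": [0,0,0],"claw": 0},
  {"slide": [4,-48,-5],"rot": [0,0,0],"claw": 0},
  {"slide": [0,-48,-5],"rot": [0,0,0],"claw": 0},
])

```text
clock: 3.65
tool_pos: [495.1, -184.7, 181.6]
tcp_rot: [180.0, 0.1, 165.4]
contact_force: [0.1, 0.6, -0.6]
finger_gap: 1.0
```

move_arm([
  {"slide": [0,-34,-20],"rot": [0,0,0],"claw": 0},
  {"slide": [0,0,0],"rot": [0,0,0],"claw": 0},
])

```text
clock: 3.85
tool_pos: [491.2, -223.5, 159.9]
tcp_rot: [-179.7, -0.1, 164.7]
contact_force: [-1.0, 0.3, -0.2]
finger_gap: 0.996
```

```bash
python3 - <<'E'
from h import *
m=camera_model('wrist');im=snap('wrist','w0.png')
s=get_state();print(s['tool_pos'],s['tcp_rot'])
print(np.array(m['world_from_camera']).round(2),m['fov_y'])
for l in ['reacher','reacher_grip']: print(l,place_of(l,'wrist')[:2])
E
```

```text
[ 492.38888622 -220.13852038  160.32765875] [-1.79894960e+02 -1.37747357e-01  1.64938239e+02]
[[ 2.6000e-01  9.2000e-01  2.8000e-01  4.2011e+02]
 [ 9.6000e-01 -2.5000e-01 -8.0000e-02 -2.0232e+02]
 [-0.0000e+00  2.9000e-01 -9.6000e-01  3.0259e+02]
 [ 0.0000e+00  0.0000e+00  0.0000e+00  1.0000e+00]] 69.11610798070481
reacher [{'xyz': [451.5, -205.8, 3.7], 'confidence': 0.81}]
reacher_grip [{'xyz': [497.1, -218.0, 22.5], 'confidence': 0.87}]
```

View pics/w0.png

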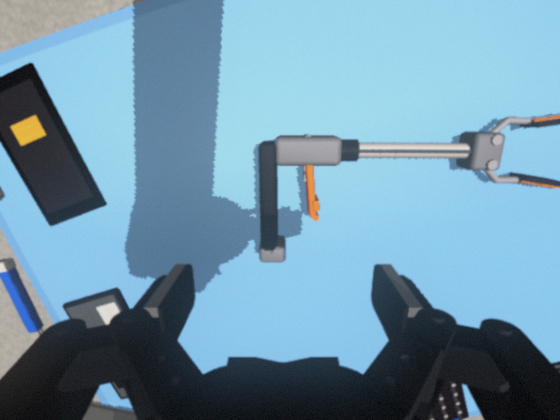

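```bash
python3 - <<'E'
from h import *
m=camera_model('wrist')
W=lambda u,v,z:px2w(m,(u,v),z)
t1,t2=W(362,150.5,22),W(464,151.5,22)
d=(t2-t1)[:2];d/=np.linalg.norm(d);print('yaw',np.degrees(np.arctan2(d[1],d[0])))
a=np.radians(75.3);ex=np.array([np.cos(a),np.sin(a)]);ey=np.array([-ex[1],ex[0]])
s=get_state();T=np.array(s['tool_pos'])[:2]
for n,p in dict(t1=t1,t2=t2,back=W(260,200,34),back0=W(260,200,17),frontgrip=W(277,200,34),trig=W(320,210,31),trigb=W(313,205,31),trigm=W(317,180,31),tip=W(272,262,34)).items():
    q=p[:2]-T;print(n,p.round(1),'rel tool along x',round(q@ex,1),'y',round(q@ey,1))
E
```

```text
yaw 75.12965571515123
t1 [ 467.5 -133.1   22. ] rel tool along x 73.6 y 47.2
t2 [491.8 -41.4  22. ] rel tool along x 168.5 y 46.9
back [ 486.1 -234.3   34. ] rel tool along x -19.6 y 3.5
back0 [ 490.1 -236.7   17. ] rel tool along x -20.9 y -1.0
frontgrip [ 490.  -219.3   34. ] rel tool along x -4.0 y 3.5
trig [ 510.3 -183.2   31. ] rel tool along x 36.0 y -6.9
trigb [ 503.9 -188.4   31. ] rel tool along x 29.3 y -2.0
trigm [ 481.8 -179.6   31. ] rel tool along x 32.3 y 21.5
tip [ 549.1 -240.1   34. ] rel tool along x -9.2 y -58.9
```

```bash
python3 - <<'E'
from h import *
im=read_camera('wrist');m=camera_model('wrist')
s=get_state();T=np.array(s['tool_pos'])[:2];print(s['tool_pos'],s['tcp_rot'])
hsv=cv2.cvtColor(im,cv2.COLOR_RGB2HSV)
a=np.radians(75.3);ex=np.array([np.cos(a),np.sin(a)]);ey=np.array([-ex[1],ex[0]])
org=cv2.inRange(hsv,(3,140,80),(22,255,255))
for v in (170,185,200,210):
    dk=np.where((hsv[v,240:300,2]<70))[0]+240; o=np.where(org[v,280:350])[0]+280
    r=[dk.min(),dk.max()]+([o.min(),o.max()] if len(o) else [])
    print(v,r,[np.round([(px2w(m,(u+e,v),z)[:2]-T)@ex,(px2w(m,(u+e,v),z)[:2]-T)@ey],1).tolist() for u,e,z in zip(r,(-.5,.5,-.5,.5),(34,34,31,31))])
print(im[200,250:285].mean(1).round().tolist())
print('jaw tips'); print([ (d['xyz'],d['confidence']) for d in place_of('reacher_grip','wrist')+place_of('reacher','wrist')])
E
```

```text
[ 495.01239673 -215.43767341  161.46125855] [1.79938580e+02 1.23379680e-02 1.65435251e+02]Traceback (most recent call last):
  File "<stdin>", line 9, in <module>
    return umr_minimum(a, axis, None, out, keepdims, initial, where)
ValueError: zero-size array to reduction operation minimum which has no identity
```

```bash
python3 - <<'E'
from h import *
im=read_camera('wrist');m=camera_model('wrist')
s=get_state();T=np.array(s['tool_pos'])[:2];print(s['tool_pos'],s['tcp_rot'])
hsv=cv2.cvtColor(im,cv2.COLOR_RGB2HSV).astype(int)
a=np.radians(75.3);ex=np.array([np.cos(a),np.sin(a)]);ey=np.array([-ex[1],ex[0]])
np.save('w1.npy',im)
for v in (185,200,210):
    blue=(im[v,:,2].astype(int)-im[v,:,0]>60)
    nb=np.where(~blue[225:350])[0]+225
    runs=np.split(nb,np.where(np.diff(nb)>1)[0]+1); runs=[(r[0],r[-1]) for r in runs if len(r)>2]
    print(v,runs)
    for r in runs: print([np.round([(px2w(m,(u+e,v),32)[:2]-T)@ex,(px2w(m,(u+e,v),32)[:2]-T)@ey],1).tolist() for u,e in zip(r,(-.5,.5))])
print([ (d['xyz'],d['confidence']) for d in place_of('reacher_grip','wrist')+place_of('reacher','wrist')])
E
```

```text
[ 495.29481258 -215.03833599  161.64396182] [1.79931379e+02 3.80121742e-02 1.65496338e+02]
185 [(np.int64(248), np.int64(267)), (np.int64(295), np.int64(304))]
[[-30.9, 16.8], [-12.7, 16.8]]
[[11.9, 16.9], [21.0, 16.9]]
200 [(np.int64(248), np.int64(267)), (np.int64(296), np.int64(309))]
[[-31.3, 2.7], [-12.8, 2.7]]
[[13.0, 2.8], [25.9, 2.9]]
210 [(np.int64(249), np.int64(267)), (np.int64(297), np.int64(307))]
[[-30.7, -7.0], [-12.9, -6.9]]
[[14.1, -6.8], [24.3, -6.8]]
[([495.6, -218.5, 23.1], 0.73), ([444.8, -205.7, 1.7], 0.7)]
```

move_arm([
  {"slide": [-1,-3,-35],"rot": [0,0,0],"claw": 0},
  {"slide": [0,0,-35],"rot": [0,0,0],"claw": 0},
  {"slide": [0,0,-35],"rot": [0,0,0],"claw": 0},
  {"slide": [0,0,-25],"rot": [0,0,0],"claw": 0.1},
  {"slide": [0,0,-15],"rot": [0,0,0],"claw": 0.2},
  {"slide": [0,0,-8],"rot": [0,0,0],"claw": 0.2},
  {"slide": [0,0,-4],"rot": [0,0,0],"claw": 0.2},
  {"slide": [0,0,0],"rot": [0,0,0],"claw": 0.2},
  {"slide": [0,0,0],"rot": [0,0,0],"claw": 0.2},
])

```text
clock: 5.1
tool_pos: [494.4, -220.4, 5.4]
tcp_rot: [-180.0, 0.1, 165.3]
contact_force: [0.1, 0.0, 0.1]
finger_gap: 0.801
```

```bash
python3 - <<'E'
from h import *
im=snap('wrist','w2.png');np.save('w2.npy',im)
s=get_state();print(s['tool_pos'],s['tcp_rot'],s['contact_force'],s['finger_gap'])
E
```

```text
[ 494.43693858 -220.43941915    5.43994873] [1.79999617e+02 1.39464865e-01 1.65311639e+02] [ 0.37649788 -0.00395579  0.06101786] 0.8025726574016608
```

View pics/w2.png

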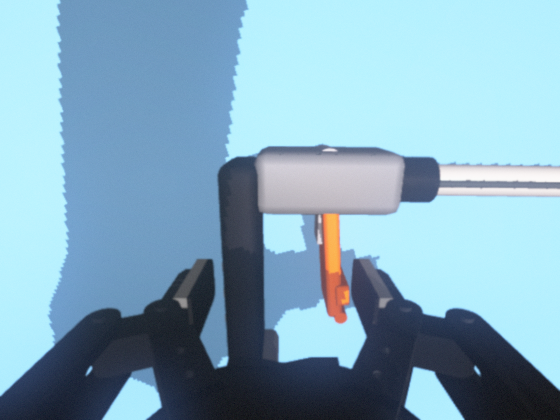

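```bash
cat >> h.py <<'E'
def trig():
    im=read_camera('wrist').astype(int);s=get_state()
    org=(im[...,0]-im[...,2]>90)
    out=[]
    for v in (230,245,255):
        o=np.where(org[v,270:420])[0]+270
        dk=np.where(im[v,200:300].max(1)<75)[0]+200
        out.append((v,int(dk.max()) if len(dk) else 0,int(dk.min()) if len(dk) else 0,o.min() if len(o) else 0,o.max() if len(o) else 0))
    print('gap mm',round(s['finger_gap']*85,2),'F',np.round(s['contact_force'],1),np.round(s['tool_pos'],1),'t',s['clock'])
    for o in out: print([int(x) for x in o])
def jaws():
    im=np.mean([read_camera('top').astype(float) for _ in range(2)],0)
    m=camera_model('top'); return im,m
E
python3 -c "
from h import *
trig()"
```

```text
gap mm 68.04 F [0.2 0.3 0.6] [ 494.3 -220.4    5.3] t 5.2
[230, 227, 222, 324, 338]
[245, 232, 223, 324, 339]
[255, 260, 223, 325, 339]
```

move_arm([
  {"slide": [0,0,0],"rot": [0,0,0],"claw": 0.25},
  {"slide": [0,0,0],"rot": [0,0,0],"claw": 0.3},
  {"slide": [0,0,0],"rot": [0,0,0],"claw": 0.3},
])

```text
clock: 5.5
tool_pos: [493.5, -220.0, 4.5]
tcp_rot: [180.0, 0.0, 165.3]
contact_force: [-0.2, -0.5, 1.1]
finger_gap: 0.705
```

```bash
python3 -c "
from h import *
trig()"
```

```text
gap mm 59.35 F [ 0.4  0.5 -0.8] [ 493.4 -220.     4.4] t 5.55
[230, 259, 221, 323, 338]
[245, 258, 222, 324, 338]
[255, 261, 223, 324, 339]
```

move_arm([
  {"slide": [0,0,0],"rot": [0,0,0],"claw": 0.34},
  {"slide": [0,0,0],"rot": [0,0,0],"claw": 0.34},
])

```text
clock: 5.75
tool_pos: [493.6, -219.5, 4.3]
tcp_rot: [180.0, -0.0, 165.3]
contact_force: [0.9, 1.2, 0.7]
finger_gap: 0.661
```

```bash
python3 -c "
from h import *
trig()"
```

```text
gap mm 56.11 F [-0.1  1.3  1. ] [ 493.5 -219.5    4.3] t 5.8
[230, 258, 218, 321, 335]
[245, 258, 219, 321, 336]
[255, 259, 220, 322, 336]
```

move_arm([
  {"slide": [0,0,0],"rot": [0,0,0],"claw": 0.37},
  {"slide": [0,0,0],"rot": [0,0,0],"claw": 0.37},
])

```text
clock: 6.0
tool_pos: [493.5, -220.3, 4.6]
tcp_rot: [180.0, 0.0, 165.3]
contact_force: [-0.1, 0.3, 2.7]
finger_gap: 0.628
```

```bash
python3 -c "
from h import *
trig()"
```

```text
gap mm 53.88 F [-0.6  0.1  3.6] [ 493.5 -220.3    4.6] t 6.05
[230, 258, 220, 320, 335]
[245, 259, 220, 320, 335]
[255, 259, 220, 321, 335]
```

move_arm([
  {"slide": [0,0,0],"rot": [0,0,0],"claw": 0.4},
  {"slide": [0,0,0],"rot": [0,0,0],"claw": 0.4},
])

```text
clock: 6.25
tool_pos: [493.4, -221.5, 5.0]
tcp_rot: [-179.9, 0.1, 165.2]
contact_force: [-0.5, -1.2, 5.0]
finger_gap: 0.601
```

```bash
python3 -c "
from h import *
trig()"
```

```text
gap mm 51.34 F [-2.1 -1.6  4. ] [ 493.4 -221.5    4.9] t 6.3
[230, 258, 223, 320, 335]
[245, 231, 223, 320, 334]
[255, 262, 223, 320, 334]
```

move_arm([
  {"slide": [0,0,0.6],"rot": [0,0,0],"claw": 0.385},
  {"slide": [6,0,0],"rot": [0,0,1],"claw": 0.385},
  {"slide": [11,0,0],"rot": [0,0,1.6],"claw": 0.385},
  {"slide": [13,0,0],"rot": [0,0,2],"claw": 0.385},
  {"slide": [13,0,0],"rot": [0,0,2],"claw": 0.385},
  {"slide": [13,0,0],"rot": [0,0,2],"claw": 0.385},
  {"slide": [13,0,0],"rot": [0,0,2],"claw": 0.385},
  {"slide": [13,0,0],"rot": [0,0,2],"claw": 0.385},
  {"slide": [11,0,0],"rot": [0,0,1.6],"claw": 0.385},
  {"slide": [6,0,0],"rot": [0,0,0.8],"claw": 0.385},
])

```text
clock: 7.3
tool_pos: [592.4, -219.5, 4.2]
tcp_rot: [180.0, -0.1, -179.6]
contact_force: [-2.4, 0.8, 2.9]
finger_gap: 0.615
```

move_arm([
  {"slide": [0,0,0],"rot": [0,0,0],"claw": 0.385},
  {"slide": [0,0,0],"rot": [0,0,0],"claw": 0.385},
  {"slide": [0,0,0],"rot": [0,0,0],"claw": 0.385},
])

```text
clock: 7.6
tool_pos: [592.5, -219.6, 4.7]
tcp_rot: [180.0, 0.0, -179.7]
contact_force: [0.5, 0.1, -0.6]
finger_gap: 0.618
```

```bash
python3 - <<'E'
from h import *
trig()
im=np.mean([read_camera('top').astype(float) for _ in range(3)],0).astype(np.uint8);np.save('top2.npy',im)
o=cv2.cvtColor(im,cv2.COLOR_RGB2BGR)[165:315,80:305]
cv2.imwrite('pics/crop2.png',cv2.resize(o,None,fx=3.5,fy=3.5,interpolation=cv2.INTER_CUBIC))
print(get_state()['tcp_rot'])
for l in ['reacher','reacher_mouth','jaw_l','jaw_r']:
    for c in ['top','side']: print(l,c,[(d['xyz'],d['confidence']) for d in place_of(l,c)[:2]])
E
```

```text
gap mm 52.18 F [ 0.9  0.7 -0.6] [ 592.5 -219.6    4.7] t 7.65
[230, 256, 221, 320, 335]
[245, 259, 222, 320, 335]
[255, 261, 222, 320, 335]
[ 1.79974150e+02  2.20238898e-02 -1.79707024e+02]
reacher top [([543.8, -219.5, 2.0], 0.64)]
reacher side [([447.1, -207.0, 0.7], 0.86), ([439.0, 249.9, 2.4], 0.44)]
reacher_mouth top [([545.7, 22.5, 16.2], 0.78), ([546.4, 262.8, -2.8], 0.17)]
reacher_mouth side [([509.8, 28.4, 15.1], 0.78), ([504.8, -33.5, 15.2], 0.45)]
jaw_l top [([530.2, -34.6, 12.6], 0.62), ([554.7, -33.7, 15.3], 0.58)]
jaw_l side [([483.8, -25.4, 13.7], 0.64), ([500.3, -33.1, 16.8], 0.48)]
jaw_r top [([530.2, -34.6, 12.6], 0.62), ([554.7, -33.7, 15.3], 0.58)]
jaw_r side [([483.8, -25.4, 13.7], 0.64), ([500.3, -33.1, 16.8], 0.48)]
```

View pics/crop2.png

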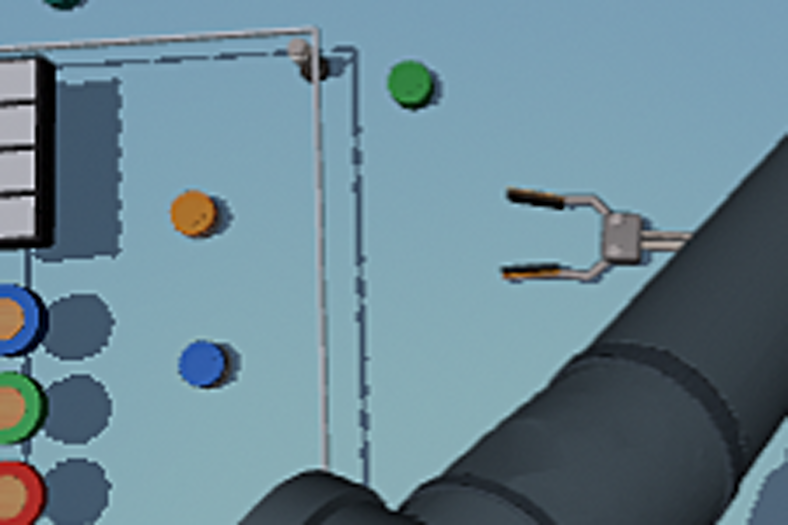

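```bash
python3 - <<'E'
from h import *
m=camera_model('top')
f=lambda u,v,z:px2w(m,(80+(u+.5)/3.5-.5,165+(v+.5)/3.5-.5),z).round(1)
a,b,c,d=f(507,194,26),f(565,202,26),f(502,271,26),f(560,269,26)
print(a,b,c,d,(a+c)/2,(b+d)/2);print('head',f(622,239,30),'tube',f(690,242,20),'pot',f(193,214,24))
print('edge',f(316,30,63),f(325,465,63))
E
```

```text
[567.9  41.2  26. ] [5.64e+02 1.00e-01 2.60e+01] [513.2  41.2  26. ] [516.4   0.9  26. ] [540.55  41.2   26.  ] [5.402e+02 5.000e-01 2.600e+01]
head [538.8 -41.5  30. ] tube [540.3 -89.   20. ] pot [544.2 261.6  24. ]
edge [671.3 177.5  63. ] [373.9 146.1  63. ]
```

move_arm([
  {"slide": [1,6,0],"rot": [0,0,0],"claw": 0.385},
  {"slide": [1,14,0],"rot": [0,0,0],"claw": 0.385},
  {"slide": [1,17,0],"rot": [0,0,0],"claw": 0.385},
  {"slide": [0,17,0],"rot": [0,0,0],"claw": 0.385},
  {"slide": [0,17,0],"rot": [0,0,0],"claw": 0.385},
  {"slide": [0,17,0],"rot": [0,0,0],"claw": 0.385},
  {"slide": [0,17,0],"rot": [0,0,0],"claw": 0.385},
  {"slide": [0,17,0],"rot": [0,0,0],"claw": 0.385},
  {"slide": [0,12,0],"rot": [0,0,0],"claw": 0.385},
  {"slide": [0,6,0],"rot": [0,0,0],"claw": 0.385},
])

```text
clock: 9.2
tool_pos: [595.4, -77.5, 4.7]
tcp_rot: [179.9, -0.0, -179.5]
contact_force: [1.4, -0.7, -1.8]
finger_gap: 0.613
```

move_arm([
  {"slide": [0,0,0],"rot": [0,0,0],"claw": 0.385},
  {"slide": [0,0,0],"rot": [0,0,0],"claw": 0.385},
])

```text
clock: 9.4
tool_pos: [595.1, -79.8, 4.8]
tcp_rot: [180.0, -0.0, -179.7]
contact_force: [-0.0, 1.5, -0.5]
finger_gap: 0.613
```

```bash
python3 - <<'E'
from h import *
trig();print(get_state()['tcp_rot'])
im=np.mean([read_camera('top').astype(float) for _ in range(3)],0).astype(np.uint8);np.save('top3.npy',im)
o=cv2.cvtColor(im,cv2.COLOR_RGB2BGR)[165:315,80:305]
cv2.imwrite('pics/crop3.png',cv2.resize(o,None,fx=3.5,fy=3.5,interpolation=cv2.INTER_CUBIC))
for l in ['reacher_mouth','pot']: print(l,[(d['xyz'],d['confidence']) for d in place_of(l,'top')[:3]])
E
```

```text
gap mm 52.1 F [-0.1  0.7 -0.5] [595.1 -80.4   4.8] t 9.45
[230, 259, 259, 320, 335]
[245, 259, 222, 320, 335]
[255, 261, 222, 320, 335]
[ 1.79990546e+02 -2.31316907e-02 -1.79747120e+02]
reacher_mouth [([548.8, 163.8, 15.3], 0.65)]
pot [([545.0, 262.1, -0.6], 0.61), ([706.8, 385.1, -2.2], 0.58), ([645.5, 117.7, 3.6], 0.54)]
```

View pics/crop3.png

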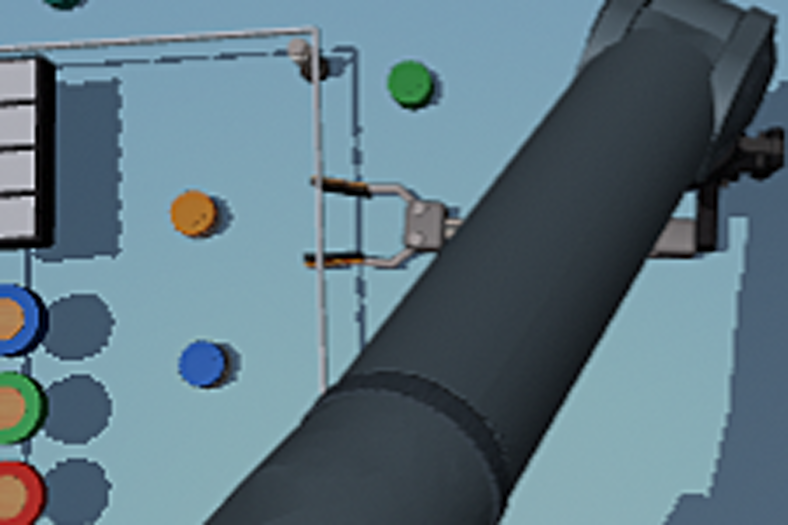

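```bash
python3 - <<'E'
from h import *
m=camera_model('top')
f=lambda u,v,z:px2w(m,(80+(u+.5)/3.5-.5,165+(v+.5)/3.5-.5),z)
a,b,c,d=f(312,182,26),f(370,190,26),f(306,260,26),f(363,258,26)
print(((a+c)/2).round(1),((b+d)/2).round(1),'pot',f(193,214,24).round(1))
E
```

```text
[542.6 179.   26. ] [542.3 138.4  26. ] pot [544.2 261.6  24. ]
```

move_arm([
  {"slide": [1,6,0],"rot": [0,0,0],"claw": 0.385},
  {"slide": [0,11,0],"rot": [0,0,0],"claw": 0.385},
  {"slide": [0,12,0],"rot": [0,0,0],"claw": 0.385},
  {"slide": [0,12,0],"rot": [0,0,0],"claw": 0.385},
  {"slide": [0,12,0],"rot": [0,0,0],"claw": 0.385},
  {"slide": [0,12,0],"rot": [0,0,0],"claw": 0.385},
  {"slide": [0,12,0],"rot": [0,0,0],"claw": 0.385},
  {"slide": [0,11,0],"rot": [0,0,0],"claw": 0.385},
  {"slide": [0,8,0],"rot": [0,0,0],"claw": 0.385},
  {"slide": [0,5,0],"rot": [0,0,0],"claw": 0.385},
])

```text
clock: 10.7
tool_pos: [596.3, 22.3, 4.8]
tcp_rot: [180.0, -0.0, -179.6]
contact_force: [-0.5, -1.3, -1.6]
finger_gap: 0.616
```

move_arm([
  {"slide": [0,0,0],"rot": [0,0,0],"claw": 0.385},
  {"slide": [0,0,0],"rot": [0,0,0],"claw": 0.385},
])

```text
clock: 10.9
tool_pos: [596.1, 21.5, 4.8]
tcp_rot: [180.0, -0.0, -179.7]
contact_force: [-0.3, 0.5, -0.4]
finger_gap: 0.613
```

```bash
python3 - <<'E'
from h import *
trig();print(get_state()['tcp_rot'])
im=np.mean([read_camera('top').astype(float) for _ in range(3)],0).astype(np.uint8);np.save('top4.npy',im)
o=cv2.cvtColor(im,cv2.COLOR_RGB2BGR)[185:295,90:230]
cv2.imwrite('pics/crop4.png',cv2.resize(o,None,fx=5,fy=5,interpolation=cv2.INTER_CUBIC))
for l in ['reacher_mouth','pot']: print(l,[(d['xyz'],d['confidence']) for d in place_of(l,'top')[:3]])
E
```

```text
gap mm 52.22 F [-0.1  0.  -2. ] [596.2  21.2   4.8] t 10.95
[230, 0, 0, 320, 335]
[245, 260, 222, 320, 335]
[255, 261, 221, 320, 335]
[ 1.79970907e+02 -2.32075046e-02 -1.79717429e+02]
reacher_mouth [([596.4, 23.9, 20.1], 0.66), ([549.1, 264.8, 16.1], 0.61)]
pot [([549.5, 262.9, -2.6], 0.65), ([710.9, 383.5, -3.1], 0.65)]
```

View pics/crop4.png

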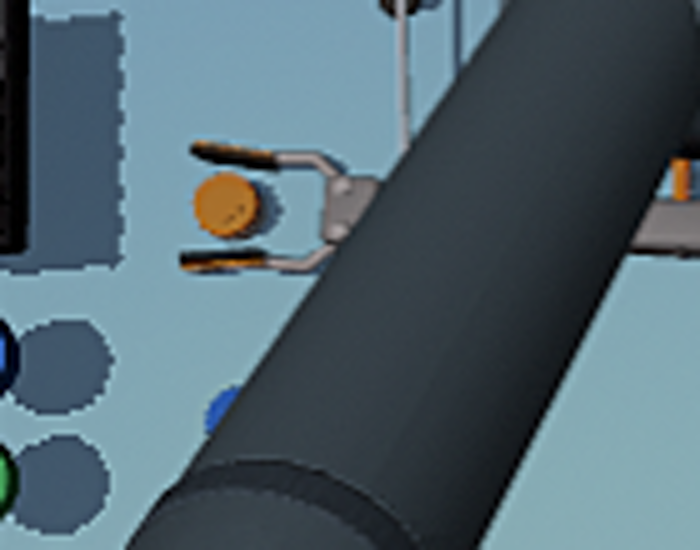

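move_arm([
  {"slide": [0,0,0.1],"rot": [0,0,0],"claw": 0.395},
  {"slide": [0,0,0.1],"rot": [0,0,0],"claw": 0.405},
  {"slide": [0,0,0.2],"rot": [0,0,0],"claw": 0.415},
  {"slide": [0,0,0.1],"rot": [0,0,0],"claw": 0.425},
  {"slide": [0,0,0.1],"rot": [0,0,0],"claw": 0.435},
  {"slide": [0,0,0.2],"rot": [0,0,0],"claw": 0.445},
  {"slide": [0,0,0.1],"rot": [0,0,0],"claw": 0.45},
  {"slide": [0,0,0],"rot": [0,0,0],"claw": 0.45},
  {"slide": [0,0,0],"rot": [0,0,0],"claw": 0.45},
], force=20)

```text
clock: 12.1
tool_pos: [596.4, 20.9, 5.8]
tcp_rot: [-180.0, 0.0, -179.7]
contact_force: [1.2, -0.5, -0.4]
finger_gap: 0.553
```

```bash
python3 - <<'E'
from h import *
trig()
print(np.mean([ (read_camera('side') is None) or get_state()['finger_gap']*85 for _ in range(4)]))
E
```

```text
gap mm 47.07 F [ 1.7 -1.2 -0.3] [596.3  20.9   5.8] t 12.15
[230, 264, 262, 319, 334]
[245, 265, 228, 318, 333]
[255, 266, 228, 317, 332]
47.081685700116644
```

move_arm([
  {"slide": [0,0,0.1],"rot": [0,0,0],"claw": 0.46},
  {"slide": [0,0,0],"rot": [0,0,0],"claw": 0.46},
  {"slide": [0,0,0],"rot": [0,0,0],"claw": 0.46},
])

```text
clock: 12.65
tool_pos: [596.3, 21.0, 5.9]
tcp_rot: [180.0, -0.0, -179.7]
contact_force: [0.8, -1.3, -0.8]
finger_gap: 0.541
```

```bash
python3 - <<'E'
from h import *
trig()
print(np.mean([ (read_camera('side') is None) or get_state()['finger_gap']*85 for _ in range(4)]))
E
```

```text
gap mm 46.11 F [ 0.7 -1.2 -0.4] [596.3  21.    5.9] t 12.7
[230, 265, 265, 319, 334]
[245, 266, 229, 318, 332]
[255, 266, 229, 317, 332]
46.20058086755334
```

move_arm([
  {"slide": [0,0,0.1],"rot": [0,0,0],"claw": 0.47},
  {"slide": [0,0,0],"rot": [0,0,0],"claw": 0.47},
  {"slide": [0,0,0],"rot": [0,0,0],"claw": 0.47},
])

```text
clock: 13.2
tool_pos: [596.3, 21.0, 6.0]
tcp_rot: [180.0, -0.0, -179.7]
contact_force: [0.4, -0.9, -0.3]
finger_gap: 0.53
```

```bash
python3 - <<'E'
from h import *
trig()
print(np.mean([ (read_camera('side') is None) or get_state()['finger_gap']*85 for _ in range(4)]))
E
```

```text
gap mm 45.11 F [ 0.3 -1.6 -0.3] [596.3  21.    6. ] t 13.25
[230, 266, 264, 319, 334]
[245, 267, 230, 317, 332]
[255, 268, 230, 316, 331]
45.326533171467666
```

move_arm([
  {"slide": [0,0,0.1],"rot": [0,0,0],"claw": 0.48},
  {"slide": [0,0,0],"rot": [0,0,0],"claw": 0.48},
  {"slide": [0,0,0],"rot": [0,0,0],"claw": 0.48},
])

```text
clock: 13.75
tool_pos: [596.3, 21.0, 6.1]
tcp_rot: [-180.0, -0.0, -179.7]
contact_force: [0.6, -1.0, -0.8]
finger_gap: 0.521
```

```bash
python3 - <<'E'
from h import *
trig()
print(np.mean([ (read_camera('side') is None) or get_state()['finger_gap']*85 for _ in range(4)]))
im=read_camera('top');np.save('top5.npy',im)
print([(d['xyz'],d['confidence']) for d in place_of('pot','top')[:1]])
E
```

```text
gap mm 44.34 F [-0.3 -1.  -1.2] [596.3  21.    6.1] t 13.8
[230, 267, 266, 319, 334]
[245, 268, 231, 317, 331]
[255, 268, 231, 316, 331]
44.393235617930785
[([544.5, 265.3, -0.3], 0.55)]
```

move_arm([
  {"slide": [0,0,0.1],"rot": [0,0,0],"claw": 0.485},
  {"slide": [0,0,0],"rot": [0,0,0],"claw": 0.485},
  {"slide": [0,0,0],"rot": [0,0,0],"claw": 0.485},
])

```text
clock: 14.4
tool_pos: [596.3, 21.0, 6.2]
tcp_rot: [-180.0, -0.0, -179.7]
contact_force: [0.4, -1.4, -0.5]
finger_gap: 0.517
```

```bash
python3 - <<'E'
from h import *
trig()
print(np.mean([ (read_camera('side') is None) or get_state()['finger_gap']*85 for _ in range(4)]))
E
```

```text
gap mm 44.25 F [ 1.5 -1.2 -1.1] [596.3  21.    6.2] t 14.45
[230, 0, 0, 319, 333]
[245, 269, 232, 317, 331]
[255, 269, 231, 316, 330]
44.18401075770533
```

move_arm([
  {"slide": [0,0,0.1],"rot": [0,0,0],"claw": 0.49},
  {"slide": [0,0,0],"rot": [0,0,0],"claw": 0.49},
  {"slide": [0,0,0],"rot": [0,0,0],"claw": 0.49},
])

```text
clock: 14.95
tool_pos: [596.3, 21.0, 6.2]
tcp_rot: [-180.0, -0.0, -179.7]
contact_force: [0.8, -0.2, -2.0]
finger_gap: 0.512
```

```bash
python3 - <<'E'
from h import *
trig()
print(np.mean([ (read_camera('side') is None) or get_state()['finger_gap']*85 for _ in range(4)]))
im=np.mean([read_camera('top').astype(float) for _ in range(3)],0).astype(np.uint8);np.save('top5.npy',im)
o=cv2.cvtColor(im,cv2.COLOR_RGB2BGR)[200:255,110:180]
cv2.imwrite('pics/crop5.png',cv2.resize(o,None,fx=7,fy=7,interpolation=cv2.INTER_CUBIC))
E
```

```text
gap mm 43.65 F [ 0.8 -1.7 -0.9] [596.3  21.    6.3] t 15.0
[230, 268, 268, 319, 333]
[245, 269, 232, 317, 331]
[255, 269, 232, 315, 330]
43.506426674636955
```

View pics/crop5.png

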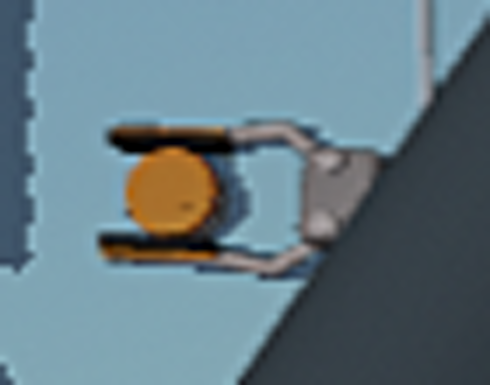

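move_arm([
  {"slide": [0,0,0],"rot": [0,0,0],"claw": 0.495},
  {"slide": [0,0,0],"rot": [0,0,0],"claw": 0.495},
  {"slide": [0,0,0],"rot": [0,0,0],"claw": 0.495},
])

```text
clock: 15.65
tool_pos: [596.4, 21.0, 6.3]
tcp_rot: [-180.0, -0.0, -179.7]
contact_force: [0.7, -1.7, -0.9]
finger_gap: 0.508
```

```bash
python3 - <<'E'
from h import *
print(np.mean([ (read_camera('side') is None) or get_state()['finger_gap']*85 for _ in range(6)]))
E
```

```text
43.2539800123239
```

move_arm([
  {"slide": [0,0,0],"rot": [0,0,0],"claw": 0.5},
  {"slide": [0,0,0],"rot": [0,0,0],"claw": 0.5},
  {"slide": [0,0,0],"rot": [0,0,0],"claw": 0.5},
])

```text
clock: 16.25
tool_pos: [596.4, 20.9, 6.3]
tcp_rot: [-180.0, 0.0, -179.7]
contact_force: [1.0, -1.3, -0.2]
finger_gap: 0.505
```

```bash
python3 - <<'E'
from h import *
print(np.mean([ (read_camera('side') is None) or get_state()['finger_gap']*85 for _ in range(6)]))
trig()
E
```

```text
42.80696605204876
gap mm 42.72 F [ 0.5 -1.2 -0.9] [596.4  21.    6.3] t 16.6
[230, 268, 267, 319, 333]
[245, 269, 233, 317, 331]
[255, 270, 232, 315, 330]
```

move_arm([
  {"slide": [0,0,0],"rot": [0,0,0],"claw": 0.505},
  {"slide": [0,0,0],"rot": [0,0,0],"claw": 0.505},
  {"slide": [0,0,0],"rot": [0,0,0],"claw": 0.505},
])

```text
clock: 16.9
tool_pos: [596.4, 20.9, 6.3]
tcp_rot: [-180.0, 0.0, -179.7]
contact_force: [0.7, -1.0, -1.0]
finger_gap: 0.505
```

```bash
python3 - <<'E'
from h import *
print(np.mean([ (read_camera('side') is None) or get_state()['finger_gap']*85 for _ in range(6)]))
E
```

```text
42.763994655312054
```

move_arm([
  {"slide": [0,0,0],"rot": [0,0,0],"claw": 0.51},
  {"slide": [0,0,0],"rot": [0,0,0],"claw": 0.51},
  {"slide": [0,0,0],"rot": [0,0,0],"claw": 0.51},
])

```text
clock: 17.5
tool_pos: [596.3, 21.1, 6.3]
tcp_rot: [180.0, -0.0, -179.7]
contact_force: [0.3, -1.3, -0.3]
finger_gap: 0.501
```

```bash
python3 - <<'E'
from h import *
print(np.mean([ (read_camera('side') is None) or get_state()['finger_gap']*85 for _ in range(6)]))
trig()
E
```

```text
42.56369746124337
gap mm 42.76 F [-0.2 -1.5  0.1] [596.3  21.1   6.3] t 17.85
[230, 269, 266, 319, 334]
[245, 270, 233, 317, 331]
[255, 270, 233, 315, 330]
```

move_arm([
  {"slide": [0,0,0],"rot": [0,0,0],"claw": 0.515},
  {"slide": [0,0,0],"rot": [0,0,0],"claw": 0.515},
  {"slide": [0,0,0],"rot": [0,0,0],"claw": 0.515},
])

```text
clock: 18.15
tool_pos: [596.3, 21.1, 6.3]
tcp_rot: [180.0, -0.0, -179.7]
contact_force: [0.5, -1.4, -0.2]
finger_gap: 0.507
```

```bash
python3 - <<'E'
from h import *
print(np.mean([ (read_camera('side') is None) or get_state()['finger_gap']*85 for _ in range(6)]))
E
```

```text
42.75137837077156
```

move_arm([
  {"slide": [0,-2,0],"rot": [0,0,0],"claw": 0.515},
  {"slide": [0,-5,0],"rot": [0,0,0],"claw": 0.515},
  {"slide": [0,-8,0],"rot": [0,0,0],"claw": 0.515},
  {"slide": [0,-9,0],"rot": [0,0,0],"claw": 0.515},
  {"slide": [0,-9,0],"rot": [0,0,0],"claw": 0.515},
  {"slide": [0,-9,0],"rot": [0,0,0],"claw": 0.515},
  {"slide": [0,-9,0],"rot": [0,0,0],"claw": 0.515},
  {"slide": [0,-9,0],"rot": [0,0,0],"claw": 0.515},
  {"slide": [0,-9,0],"rot": [0,0,0],"claw": 0.515},
  {"slide": [0,-9,0],"rot": [0,0,0],"claw": 0.515},
])

```text
clock: 19.45
tool_pos: [596.3, -57.8, 6.2]
tcp_rot: [-180.0, -0.0, -179.7]
contact_force: [1.0, 1.4, -0.1]
finger_gap: 0.504
```

```bash
python3 - <<'E'
from h import *
trig()
im=np.mean([read_camera('top').astype(float) for _ in range(2)],0).astype(np.uint8);m=camera_model('top')
k=cv2.inRange(cv2.cvtColor(im,cv2.COLOR_RGB2HSV),(5,120,100),(20,255,255))[200:250,120:220]
n,l,st,c=cv2.connectedComponentsWithStats(k)
for s_,q in zip(st[1:],c[1:]):
    if s_[4]>40: print(s_[4],q+[120,200],px2w(m,q+[120,200],24).round(1))
E
```

```text
gap mm 42.46 F [-0.3 -0.5 -0.8] [596.2 -60.5   6.4] t 19.5
[230, 269, 266, 319, 334]
[245, 270, 233, 317, 331]
[255, 270, 233, 315, 330]
96 [165.41666667 228.5       ] [540.8 185.5  24. ]
```

move_arm([
  {"slide": [0,-9,0],"rot": [0,0,0],"claw": 0.515},
  {"slide": [0,-10,0],"rot": [0,0,0],"claw": 0.515},
  {"slide": [0,-10,0],"rot": [0,0,0],"claw": 0.515},
  {"slide": [0,-10,0],"rot": [0,0,0],"claw": 0.515},
  {"slide": [0,-10,0],"rot": [0,0,0],"claw": 0.515},
  {"slide": [0,-10,0],"rot": [0,0,0],"claw": 0.515},
  {"slide": [0,-10,0],"rot": [0,0,0],"claw": 0.515},
  {"slide": [0,-9,0],"rot": [0,0,0],"claw": 0.515},
  {"slide": [0,-6,0],"rot": [0,0,0],"claw": 0.515},
  {"slide": [0,-3,0],"rot": [0,0,0],"claw": 0.515},
])

```text
clock: 20.6
tool_pos: [596.2, -145.2, 6.3]
tcp_rot: [-180.0, -0.0, -179.8]
contact_force: [-0.8, 1.0, 0.0]
finger_gap: 0.499
```

move_arm([
  {"slide": [0,0,0],"rot": [0,0,0],"claw": 0.515},
  {"slide": [0,0,0],"rot": [0,0,0],"claw": 0.515},
  {"slide": [0,0,0],"rot": [0,0,0],"claw": 0.515},
])

```text
clock: 20.9
tool_pos: [596.7, -144.9, 6.5]
tcp_rot: [-179.9, 0.1, -179.7]
contact_force: [-0.5, -1.0, -0.8]
finger_gap: 0.502
```

```bash
python3 - <<'E'
from h import *
trig()
im=np.mean([read_camera('top').astype(float) for _ in range(2)],0).astype(np.uint8);m=camera_model('top')
o=cv2.cvtColor(im,cv2.COLOR_RGB2BGR)[165:315,80:305]
o=cv2.resize(o,None,fx=3.5,fy=3.5,interpolation=cv2.INTER_CUBIC)
cv2.imwrite('pics/crop6.png',o)
k=cv2.inRange(cv2.cvtColor(im,cv2.COLOR_RGB2HSV),(5,120,100),(20,255,255))[200:250,170:240]
n,l,st,c=cv2.connectedComponentsWithStats(k)
for s_,q in zip(st[1:],c[1:]):
    if s_[4]>40: print(s_,q+[170,200],px2w(m,q+[170,200],24).round(1))
for c in ('top','side'):
    read_camera(c); print([(d['xyz'],d['confidence']) for d in place_of('pot',c)[:3]])
E
```

```text
gap mm 42.66 F [-0.3 -1.5 -0.8] [ 596.6 -144.7    6.5] t 20.95
[230, 269, 267, 319, 334]
[245, 270, 233, 317, 331]
[255, 270, 233, 315, 330]
[ 25  24  13  12 122] [200.68032787 229.83606557] [541.3  98.4  24. ]
[([647.0, 118.6, 6.3], 0.49), ([710.1, 379.7, -1.0], 0.47), ([543.2, 102.0, -2.5], 0.41)]
[([650.1, 118.4, 2.6], 0.52), ([711.5, 379.6, -1.9], 0.51), ([540.8, 105.2, -2.2], 0.5)]
```

View pics/crop6.png

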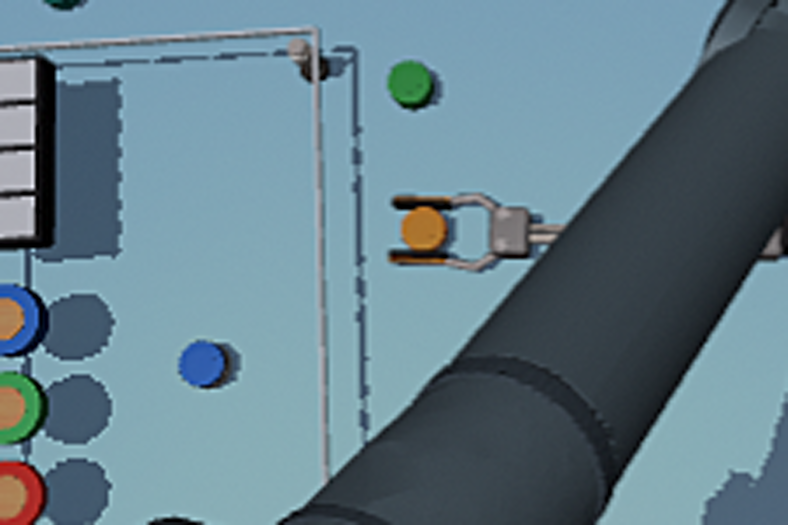

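move_arm([
  {"slide": [0,0,-0.2],"rot": [0,0,0],"claw": 0.503},
  {"slide": [0,0.3,-0.2],"rot": [0,0,0],"claw": 0.495},
  {"slide": [0,0.4,-0.2],"rot": [0,0,0],"claw": 0.485},
  {"slide": [0,0.4,-0.2],"rot": [0,0,0],"claw": 0.475},
  {"slide": [0,0.4,-0.1],"rot": [0,0,0],"claw": 0.465},
  {"slide": [0,0.4,-0.1],"rot": [0,0,0],"claw": 0.455},
  {"slide": [0,0.4,-0.1],"rot": [0,0,0],"claw": 0.445},
  {"slide": [0,0.4,-0.1],"rot": [0,0,0],"claw": 0.435},
  {"slide": [0,0.4,-0.1],"rot": [0,0,0],"claw": 0.425},
  {"slide": [0,0.4,-0.1],"rot": [0,0,0],"claw": 0.415},
])

```text
clock: 22.25
tool_pos: [596.0, -140.6, 4.7]
tcp_rot: [-180.0, -0.0, -179.7]
contact_force: [-1.5, -1.3, 1.3]
finger_gap: 0.588
```

move_arm([
  {"slide": [0,0.4,-0.1],"rot": [0,0,0],"claw": 0.405},
  {"slide": [0,0.4,-0.1],"rot": [0,0,0],"claw": 0.395},
  {"slide": [0,0.4,0],"rot": [0,0,0],"claw": 0.385},
  {"slide": [0,0.4,0],"rot": [0,0,0],"claw": 0.375},
  {"slide": [0,0,0],"rot": [0,0,0],"claw": 0.375},
  {"slide": [0,0,0],"rot": [0,0,0],"claw": 0.375},
])

```text
clock: 22.85
tool_pos: [596.2, -138.2, 4.4]
tcp_rot: [180.0, -0.0, -179.7]
contact_force: [-0.3, -0.3, -0.2]
finger_gap: 0.625
```

```bash
python3 - <<'E'
from h import *
trig()
im=np.mean([read_camera('top').astype(float) for _ in range(2)],0).astype(np.uint8);m=camera_model('top')
o=cv2.cvtColor(im,cv2.COLOR_RGB2BGR)[190:270,170:270]
o=cv2.resize(o,None,fx=6,fy=6,interpolation=cv2.INTER_CUBIC)
cv2.imwrite('pics/crop7.png',o)
k=cv2.inRange(cv2.cvtColor(im,cv2.COLOR_RGB2HSV),(5,120,100),(20,255,255))[200:250,170:240]
n,l,st,c=cv2.connectedComponentsWithStats(k)
for s_,q in zip(st[1:],c[1:]):
    if s_[4]>40: print(s_,q+[170,200],px2w(m,q+[170,200],24).round(1))
E
```

```text
gap mm 53.26 F [ 0.8  0.1 -1.7] [ 596.2 -138.2    4.4] t 22.9
[230, 222, 220, 320, 335]
[245, 259, 221, 320, 335]
[255, 260, 221, 321, 335]
[ 25  24  12  13 123] [200.43902439 230.13821138] [540.5  99.   24. ]
```

View pics/crop7.png

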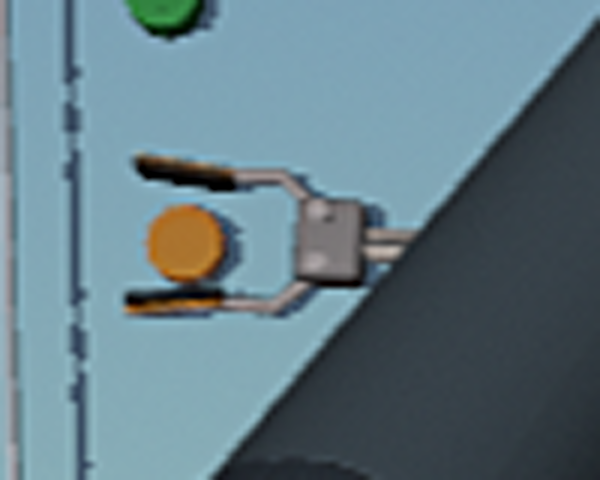

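move_arm([
  {"slide": [-1,0,0],"rot": [0,0,0],"claw": 0.375},
  {"slide": [-1,0,0],"rot": [0,0,0],"claw": 0.375},
  {"slide": [0,-3,0],"rot": [0,0,0],"claw": 0.375},
  {"slide": [0,-7,0],"rot": [0,0,0],"claw": 0.375},
  {"slide": [0,-9,0],"rot": [0,0,0],"claw": 0.375},
  {"slide": [0,-11,0],"rot": [0,0,0],"claw": 0.375},
  {"slide": [0,-12,0],"rot": [0,0,0],"claw": 0.375},
  {"slide": [0,-12,0],"rot": [0,0,0],"claw": 0.375},
  {"slide": [0,-12,0],"rot": [0,0,0],"claw": 0.375},
  {"slide": [0,-12,0],"rot": [0,0,0],"claw": 0.375},
])

```text
clock: 24.0
tool_pos: [594.2, -218.3, 4.7]
tcp_rot: [-180.0, -0.0, -179.7]
contact_force: [0.3, 0.9, -1.1]
finger_gap: 0.623
```

move_arm([
  {"slide": [0,-8,0],"rot": [0,0,0],"claw": 0.375},
  {"slide": [0,-4,0],"rot": [0,0,0],"claw": 0.375},
  {"slide": [0,0,0],"rot": [0,0,0],"claw": 0.375},
  {"slide": [0,0,0],"rot": [0,0,0],"claw": 0.375},
  {"slide": [0,0,0],"rot": [0,0,0],"claw": 0.375},
])

```text
clock: 24.5
tool_pos: [594.6, -228.6, 4.7]
tcp_rot: [-180.0, 0.0, -179.6]
contact_force: [0.5, -1.0, -1.5]
finger_gap: 0.626
```

```bash
python3 - <<'E'
from h import *
trig()
im=np.mean([read_camera('top').astype(float) for _ in range(2)],0).astype(np.uint8);m=camera_model('top')
k=cv2.inRange(cv2.cvtColor(im,cv2.COLOR_RGB2HSV),(5,120,100),(20,255,255))[200:250,170:240]
n,l,st,c=cv2.connectedComponentsWithStats(k)
for s_,q in zip(st[1:],c[1:]):
    if s_[4]>20: print(s_,q+[170,200],px2w(m,q+[170,200],24).round(1))
print([(d['xyz'],d['confidence']) for d in place_of('reacher_mouth','top')[:2]])
E
```

```text
gap mm 53.21 F [-0.6 -0.4 -0.8] [ 594.6 -228.5    4.7] t 24.55
[230, 259, 220, 320, 335]
[245, 259, 221, 320, 335]
[255, 260, 221, 321, 335]
[ 25  24  12  13 122] [200.42622951 230.09016393] [540.6  99.   24. ]
[([546.7, 15.8, 15.8], 0.88), ([554.9, -44.9, 12.5], 0.18)]
```

move_arm([
  {"slide": [0,0,-0.2],"rot": [0,0,0],"claw": 0.36},
  {"slide": [0,0,-0.2],"rot": [0,0,0],"claw": 0.34},
  {"slide": [0,0,0],"rot": [0,0,0],"claw": 0.3},
  {"slide": [0,0,0],"rot": [0,0,0],"claw": 0.2},
  {"slide": [0,0,0],"rot": [0,0,0],"claw": 0.1},
  {"slide": [0,0,0],"rot": [0,0,0],"claw": 0.1},
  {"slide": [0,0,8],"rot": [0,0,0],"claw": 0.1},
  {"slide": [0,0,18],"rot": [0,0,0],"claw": 0.1},
  {"slide": [0,0,30],"rot": [0,0,0],"claw": 0.1},
  {"slide": [0,0,40],"rot": [0,0,0],"claw": 0.1},
])

```text
clock: 25.7
tool_pos: [593.1, -228.5, 101.0]
tcp_rot: [180.0, -0.2, -179.7]
contact_force: [-0.3, 0.2, -0.1]
finger_gap: 0.902
```

move_arm([
  {"slide": [0,0,45],"rot": [0,0,0],"claw": 0.1},
  {"slide": [0,-20,40],"rot": [0,0,0],"claw": 0.1},
  {"slide": [0,-40,10],"rot": [0,0,0],"claw": 0.1},
  {"slide": [0,-45,0],"rot": [0,0,0],"claw": 0.1},
  {"slide": [0,-45,0],"rot": [0,0,0],"claw": 0.1},
  {"slide": [0,-20,0],"rot": [0,0,0],"claw": 0.1},
  {"slide": [0,0,0],"rot": [0,0,0],"claw": 0.1},
  {"slide": [0,0,0],"rot": [0,0,0],"claw": 0.1},
  {"slide": [0,0,0],"rot": [0,0,0],"claw": 0.1},
  {"slide": [0,0,0],"rot": [0,0,0],"claw": 0.1},
])

```text
clock: 26.7
tool_pos: [595.6, -396.2, 195.5]
tcp_rot: [179.9, 0.0, -179.5]
contact_force: [0.5, 0.1, 0.0]
finger_gap: 0.898
```

```bash
python3 - <<'E'
from h import *
b=snap('side','side8.png',(100,80,420,320),2.4);a=snap('top','top8.png',(60,100,460,345),1.95);m=camera_model('top')
hsv=cv2.cvtColor(a,cv2.COLOR_RGB2HSV)
k=cv2.inRange(hsv,(5,120,100),(20,255,255))[200:250,170:220]
n,l,st,c=cv2.connectedComponentsWithStats(k)
for s_,q in zip(st[1:],c[1:]):
    if s_[4]>20: print(s_,q+[170,200],px2w(m,q+[170,200],24).round(1))
k=cv2.inRange(hsv,(100,180,80),(130,255,255))[255:285,125:152];M=cv2.moments(k,True);u=(M['m10']/M['m00']+125,M['m01']/M['m00']+255);print('blue',px2w(m,u,24))
for l in ['pot','pot_blue','reacher','reacher_mouth','phone','screen','tweezers','bitcase','driver']:
    print(l,[(np.round(d['xyz']).tolist(),round(d['confidence'],2)) for d in place_of(l,'top')[:3]])
s=get_state();print(s['clock'],s['tool_pos'],s['contact_force'])
E
```

```text
[ 25  24  12  13 121] [200.39669421 230.04958678] [540.7  99.1  24. ]
blue [439.92950484 245.18993175  24.        ]
pot [([650.0, 121.0, 5.0], 0.65), ([544.0, 97.0, -1.0], 0.57)]
pot_blue [([445.0, 251.0, 4.0], 0.45)]
reacher [([548.0, -227.0, 3.0], 0.58), ([446.0, 250.0, 0.0], 0.28)]
reacher_mouth [([548.0, 13.0, 12.0], 0.81), ([560.0, -552.0, -3.0], 0.36)]
phone []
screen [([384.0, -446.0, -5.0], 0.57)]
tweezers [([796.0, 28.0, -1.0], 0.69)]
bitcase [([789.0, -149.0, 0.0], 0.96)]
driver [([556.0, -551.0, 0.0], 0.48)]
27.25 [ 594.27459377 -398.96822372  195.22716741] [ 0.27148264 -0.22235404  0.32618517]
```

View pics/top8.png

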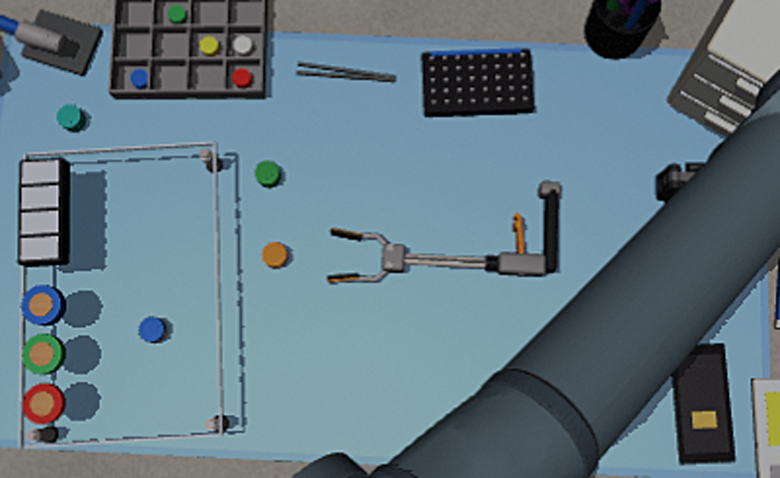

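```bash
python3 -c "
from h import *
s=get_state();print(s['clock'],np.abs(s['joint_velocities']).max());print(close_job())"
```

```text
27.25 0.1534299533014468
the job is handed in; nothing more can be done
None
```

The orange-lidded pot is out on the open mat and the job is handed in, at 27 s on the robot's clock. The reacher lies released on the mat in front of the shelf.

**What I did:** I took the reacher by grip and trigger and reached in under the front edge. I squeezed slowly at the gripper's lowest force, 20 N, until the fingers stalled. That works out to about 3.5–6 N at each jaw; the pinch itself cannot be read directly. I drew the pot straight out about 165 mm, let it go, backed the jaws off 90 mm, released the reacher and lifted away.

**Last checks, from the final top picture:**
- **Orange pot:** it stands at about (541, 99) mm. That leaves its rim roughly 48 mm from the front edge, and it did not move as the jaws backed off.
- **Blue pot:** unmoved to within 0.3 mm by the top camera.
- **Other things:** the green and turquoise pots, tweezers, bit case, driver and screen all read as before, within the few mm the networks are good to.
- **Reacher:** jaws open, about 40 mm clear of the pot.

**Not confirmed at the end:**
- **Phone:** the arm hid it from the top camera in the last check. I never worked near it; the closest I came was the gripper parking about 190 mm above the mat there.
- **Upright stance:** the picture limit stopped me viewing the final side picture, so "upright" rests on the round lid and the near-zero base height in the top view.

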